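# Set the tealight warmer and put the skillet from the middle of the dish stack on it

## Task

Get the food warmer ready for the skillet: lift its top plate off the pins, stand every tealight on the floor of the warmer in the middle of a bay of its own, and lay the plate back flat over its pins. Then fetch the black steel roasting skillet out of the middle of the stack by lifting the dishes above it off, set it in the middle of the plate, lengthwise, and stack the upper dishes back squarely on the dishes left on the trivet, feet inside the rims. Do not tip any dish over, and leave the canister, the mill and the mug where they are.

Things in the scene. Friction and masses are not known exactly. Their poses are not given: they have to be found in the camera images.
- warmer: fixed tealight warmer: open steel tray 240 x 120 mm with wooden ends, rim 60 mm above the stone. Origin: centre of its underside; x along its length, z up. Inside 208 x 114 mm, floor 8 mm up, on which strips 6 mm high, 3 thick frame four bays in a row along x, each 49 x 51 mm. At each end, at x = +-112 mm, a 6 mm pin stands 12 mm above the rim
- bay1 (a point): the middle of bay 1 of the warmer, on its floor (8 mm above the warmer's underside), -78 mm along the warmer's x
- bay2 (a point): the middle of bay 2 of the warmer, on its floor (8 mm above the warmer's underside), -26 mm along the warmer's x
- bay3 (a point): the middle of bay 3 of the warmer, on its floor (8 mm above the warmer's underside), +26 mm along the warmer's x
- bay4 (a point): the middle of bay 4 of the warmer, on its floor (8 mm above the warmer's underside), +78 mm along the warmer's x
- plate_mid (a point): the warmer's loose aluminium top plate, 250 x 120 x 8 mm, 0.5 kg, lying on the rim; the pins pass through its two 12 mm square holes (x = +-112 mm) and show 4 mm. Two slots in its middle, 70 mm along x, y from 7 to 45 mm either side, leave a bar 14 mm wide between them, to pinch from above with a finger in each slot. Point: middle of the plate and of its thickness; x along its length
- trivet: fixed black silicone trivet 190 x 90 mm, 8 mm thick, under the stack. Origin: centre of its underside; x along its length, z up. Trivet and warmer swap sides from start to start, one left, one right of the robot's middle line. Between them the stone beyond the tealights (0.56 to 0.70 m ahead of the robot) is clear, to put the plate or the dishes down meanwhile
- low1_mid (a point): white porcelain dish, oblong, 180 x 66 mm, 32 mm high, upright walls 5 mm thick; its foot, 160 x 46 mm and 5 mm deep, drops inside the rim of the piece below with 4 to 5 mm play, so each piece adds 27 mm. Stacked on the trivet, from below: low1, low2, skillet, up1, up2. Point: its middle, 16 mm above the foot's underside; x along its length, z up. 
- low2_mid (a point): white porcelain dish, oblong, 180 x 66 mm, 32 mm high, upright walls 5 mm thick; its foot, 160 x 46 mm and 5 mm deep, drops inside the rim of the piece below with 4 to 5 mm play, so each piece adds 27 mm. Stacked on the trivet, from below: low1, low2, skillet, up1, up2. Point: its middle, 16 mm above the foot's underside; x along its length, z up. 
- skillet_mid (a point): the black steel roasting skillet, in the middle of the stack: oblong, 180 x 62 mm over its upright walls (4 mm thick), 32 mm high, with the same foot as the dishes, and at each end a flat lug, 36 mm wide and 24 to 30 mm up, making it 236 mm long in all; 0.45 kg. Point: its middle, 16 mm above the foot's underside; x along its length, z up
- up1_mid (a point): white porcelain dish, oblong, 180 x 66 mm, 32 mm high, upright walls 5 mm thick; its foot, 160 x 46 mm and 5 mm deep, drops inside the rim of the piece below with 4 to 5 mm play, so each piece adds 27 mm. Stacked on the trivet, from below: low1, low2, skillet, up1, up2. Point: its middle, 16 mm above the foot's underside; x along its length, z up. 
- up2_mid (a point): white porcelain dish, oblong, 180 x 66 mm, 32 mm high, upright walls 5 mm thick; its foot, 160 x 46 mm and 5 mm deep, drops inside the rim of the piece below with 4 to 5 mm play, so each piece adds 27 mm. Stacked on the trivet, from below: low1, low2, skillet, up1, up2. Point: its middle, 16 mm above the foot's underside; x along its length, z up. 
- tea1_mid (a point): tealight candle in a thin aluminium cup, 38 mm across and 20 mm high, standing on the stone at the start; one to three of the four are there. Point: its middle, 10 mm up. A tealight may get knocked aside during the work.
- tea2_mid (a point): tealight candle in a thin aluminium cup, 38 mm across and 20 mm high, standing on the stone at the start; one to three of the four are there. Point: its middle, 10 mm up. A tealight may get knocked aside during the work.
- tea3_mid (a point): tealight candle in a thin aluminium cup, 38 mm across and 20 mm high, standing on the stone at the start; one to three of the four are there. Point: its middle, 10 mm up. A tealight may get knocked aside during the work.
- tea4_mid (a point): tealight candle in a thin aluminium cup, 38 mm across and 20 mm high, standing on the stone at the start; one to three of the four are there. Point: its middle, 10 mm up. A tealight may get knocked aside during the work.
- canister_mid (a point): bystander: closed white plastic canister, 100 mm across, 142 mm high, 0.6 kg. Point: its middle, half-way up
- mill_mid (a point): bystander: wooden pepper mill, 58 mm across, 168 mm high. Point: half-way up its axis
- mug_mid (a point): bystander: porcelain mug, 80 mm across, 85 mm high. Point: half-way up its axis
Mind the look-alikes: they are no part of the job. What is shaped like the part that bears skillet_mid but yellow is not meant. What is shaped like the part that bears up1_mid but orange is not meant.

How it is judged:
By the outcome, as a careful person would: the job done as asked, in the order asked, and still so for the second after the job is handed in, with the robot touching nothing.
Of tea1, tea2, tea3, tea4 only 1 to 3 are there at a start; the rules pass over those that are not, and their reading is None.
At some moment in a run one of tea1, tea2, tea3, tea4 may be knocked a few centimetres aside while the robot is not near it.
It also fails if it takes over 210 s, if anything falls off the work surface, if the arm or the gripper's body presses on something with over 40 N, if the wrist force passes 120 N, or if a joint passes its speed limit or range.

## Robot

A 7-joint arm with a two-finger parallel gripper is mounted at the origin on the work surface. World frame = base frame: x ahead of the robot, y to its left, z up, the work surface at z = 0. Lengths are in m, angles in rad, forces in N, time in s.
With the tool pointing down it reaches from about 0.35 to 0.9 m from the base axis. Payload 8.1 kg.
Tool frame: the origin (TCP) lies on the centre line of the jaws, within the pads' length; the fingertips stand 19 mm ahead of it and the grasp point (between the pads) is the TCP; z points along the fingers, y is the direction in which the jaws open and shut (so a half turn about z gives the same grasp; the last joint's range is limited). The gripper opens to 92 mm and grips with 3 to 60 N. Pads are 19 mm wide; open, the fingers measure 130 mm over their backs; the gripper's body (75 mm by 190 mm) begins 47 mm behind the grasp point.
Start: joints at [-1.298, 0.434, 0.025, 1.573, -0.012, 1.134, -0.075], TCP at [0.229, 0.581, 0.246] pointing down, gripper open.
Joint ranges: [-2.62, 2.62], [-0.44, 2.09], [-1.27, 1.32], [0.08, 2.57], [-1.32, 4.46], [0.12, 2], [-2.74, 2.74]. Speed limits (rad/s): [2.22, 2.22, 3.01, 3.01, 3.14, 3.14, 3.14].

## Interface

Orientations are given as a rotation vector (axis times angle).
In Python, from cell import monitor, imaging, workorder, outline_of gives the robot as it stands.
- The arm moves only by the tool move_arm, never from a script. Its argument "series" is a list of rows, each a list of 6 numbers: the shift along the world's x, y, z in cm, then the turn, a rotation vector about the world's x, y, z in degrees. A call has 1 to 8 rows; each row shifts and turns the commanded pose from where the row before left it; what a row does not reach is not made up. A row lasts 1/10 s, in which the tool goes at most 50 mm and 8.59 degrees, less where a joint would pass 70% of its speed; a pose out of reach is approached as far as the arm can. A call with a gripper value outside its range is refused whole. "grip" is the opening, from 0 (shut) to 1 (fully open), set as the call begins (left out, the last holds). The fingers move at their own pace and stop on an object; "force" is the grip in N (left out, the last holds). Time passes only in rows, so rows that do not move let the fingers close. It gives the time, the measured TCP pose, the force and the opening at its end, in the units of the state.
- monitor.observe(): the state, without advancing time (a new reading comes with each control period).
- imaging.get_image(name): name is "scene" or "side" or "wrist"; returns a dict with "color" (420x560x3 uint8, red, green, blue), "fx", "fy", "cx", "cy" (pixels), "rvec" (rotation vector, rad) and "tvec" (3), from world to camera coordinates, as OpenCV has them; the wrist camera has in their place "mount" (4x4, takes a point from camera to tool coordinates, whose origin is the TCP and whose axes are the flange's). Camera axes: x right, y down, z forward; pixel columns grow to the right and rows downward; lengths in m; the calibration is good to about 2 mm. A picture is of the moment at which its call begins: read the wrist's pose just before it. There is no depth.
- workorder.sign_off(): hands the job in, once; it reports no verdict.
Trained networks look in the newest picture that a camera, given by its name, has taken for a name from the list of things; names that differ only in an ending like _2 or _b are one class to them, and where a whole thing is asked for, a point or a joint stands for the part that bears it (a point fixed in the world has none). Each returns a list of dicts, best first, with "p" (0 to 1); they miss things now and then, are a little off and sometimes report something else, mostly with a low value. They report only what shows in the picture. A call takes as long as a camera call. They do not tell look-alikes from the thing itself.
- outline_of(camera, thing): "mask" (420x560 bool, what is visible of it) and "rect" ([left, top, width, height] in pixels, round what is visible of it).
The state is a dict: "clock": time; "joints": joint angles; "dq": joint speeds; "joint_efforts": joint torques, N m; "position": TCP position; "ee_rot": TCP orientation; "force": force on the tool from outside, world axes, zero at the start; "ft_torque": the same for the moment, N m; "width": opening from 0.0 (shut) to 1.0 (fully open).
Only numpy, scipy, OpenCV 4.12 (cv2) and the standard library are available. Lean on these libraries where they do the work, as an engineer would, in place of code of your own. Each camera call takes 0.05 s, during which the arm holds its last target. There are 200 camera calls.

## Working session

There is one attempt and no reset: what is moved stays moved. The work goes in short steps, Python scripts to look and compute and a tool call to move; the robot and the scene stay as the last step left them, time stands still between calls to the robot, and variables do not carry over. Pictures are saved under pics/ and viewed, about 12 in all and at most 16, crops included, and the job is handed in when it is done.

Besides the shell and the picture viewer there is one more tool, called after "Emit:" by a JSON object that holds its "method" and its "body". move_arm: Moves the arm, as the interface text tells. Its arguments: {"type":"object","properties":{"series":{"type":"array"},"grip":{"type":"number"},"force":{"type":"number"}},"required":["series"]}

```bash
ls; mkdir -p pics
cat > h.py <<'E'
import numpy as np, cv2
from cell import monitor, imaging, workorder, outline_of
from scipy.spatial.transform import Rotation as R
def grab(n):
    s=monitor.observe(); im=imaging.get_image(n)
    K=np.array([[im['fx'],0,im['cx']],[0,im['fy'],im['cy']],[0,0,1]])
    if n=='wrist':
        T=np.eye(4);T[:3,:3]=R.from_rotvec(s['ee_rot']).as_matrix();T[:3,3]=s['position']
        W=T@np.array(im['mount'])
        Rc=W[:3,:3].T; t=-Rc@W[:3,3]
    else:
        Rc=R.from_rotvec(im['rvec']).as_matrix(); t=np.array(im['tvec'])
    return im['color'].copy(),K,Rc,t
def save(c,f,s=1,crop=None):
    if crop: c=c[crop[1]:crop[3],crop[0]:crop[2]]
    cv2.imwrite('pics/'+f,cv2.resize(c[:,:,::-1],None,fx=s,fy=s,interpolation=cv2.INTER_CUBIC))
def back(u,v,z,K,Rc,t):
    d=Rc.T@np.linalg.inv(K)@np.array([u,v,1.]); o=-Rc.T@t
    return o+d*(z-o[2])/d[2]
def proj(P,K,Rc,t):
    p=K@(Rc@np.asarray(P,float).reshape(-1,3).T+t[:,None]); return (p[:2]/p[2]).T
E
python3 - <<'E'
from h import *
print(monitor.observe())
A=grab('scene');B=grab('side')
for n,X in(('scene',A),('side',B)):
    print(n,X[1][0,0],-X[2].T@X[3])
    for th in ['warmer','plate_mid','trivet','low1_mid','skillet_mid','tea1_mid','mug_mid','mill_mid','canister_mid']:
        for o in outline_of(n,th)[:6]:
            r=o['rect'];z={'tea1_mid':.01,'plate_mid':.064,'warmer':.06}.get(th,.0)
            print(n,th,round(o['p'],2),r,np.round(back(r[0]+r[2]/2,r[1]+r[3]/2,z,*X[1:]),3)[:2])
im=np.hstack([A[0],B[0]]);save(A[0],'a.png',1.4);save(B[0],'b.png',1.4)
E
```

```text
pics
{'clock': 0.0, 'joints': array([-1.29754583,  0.43519723,  0.02498736,  1.57409321, -0.01161232,
        1.13398755, -0.07505639]), 'dq': array([ 0.0011213 , -0.00014141, -0.00113103, -0.00038655, -0.0010092 ,
        0.00036322, -0.00194268]), 'joint_efforts': array([ 1.00992831e-03, -6.67836714e+01,  9.85711589e-01, -3.14462328e+01,
       -6.05970528e-02,  4.29360266e-02,  1.84651581e-04]), 'position': array([0.22929455, 0.58090776, 0.24496261]), 'ee_rot': array([-5.86955241e-01, -3.08611593e+00,  2.40686861e-03]), 'force': array([0.63911002, 0.12045937, 0.14546086]), 'ft_torque': array([-0.01417624, -0.03747671, -0.0336138 ]), 'width': 0.9999049599579789}
scene 454.6924447625472 [ 1.28583478 -0.17076686  1.39728957]
scene warmer 0.77 [129.4, 219.7, 75.6, 41.5] [ 0.527 -0.304]
scene plate_mid 0.57 [123.3, 203.8, 78.8, 54.7] [ 0.491 -0.311]
scene plate_mid 0.45 [203.2, 272.0, 20.6, 32.2] [ 0.738 -0.201]
scene trivet 0.66 [314.4, 195.6, 55.5, 19.5] [0.555 0.314]
scene low1_mid 0.61 [315.9, 195.2, 53.1, 12.7] [0.541 0.321]
scene skillet_mid 0.63 [358.4, 222.7, 67.4, 31.5] [0.734
[... 369 characters left out ...]
.6] [ 0.491 -0.316]
side 526.9862130746018 [-0.12471248 -0.5841048   1.05425145]
side warmer 0.68 [340.3, 314.5, 107.5, 92.9] [ 0.432 -0.344]
side plate_mid 0.83 [343.3, 288.3, 126.5, 106.1] [ 0.486 -0.334]
side low1_mid 0.68 [203.0, 177.1, 54.4, 39.7] [0.531 0.324]
side skillet_mid 0.73 [253.1, 120.7, 24.5, 48.7] [0.768 0.437]
side skillet_mid 0.63 [110.8, 205.8, 82.1, 31.6] [0.309 0.393]
side skillet_mid 0.61 [203.3, 161.9, 53.0, 41.2] [0.57  0.374]
side mug_mid 0.85 [352.1, 178.7, 43.5, 37.2] [0.838 0.041]
side mug_mid 0.74 [342.9, 319.0, 107.3, 84.0] [ 0.469 -0.333]
side mill_mid 0.67 [301.3, 137.5, 34.8, 59.5] [0.817 0.244]
side canister_mid 0.77 [301.9, 138.5, 33.8, 59.7] [0.813 0.24 ]
```

View pics/a.png

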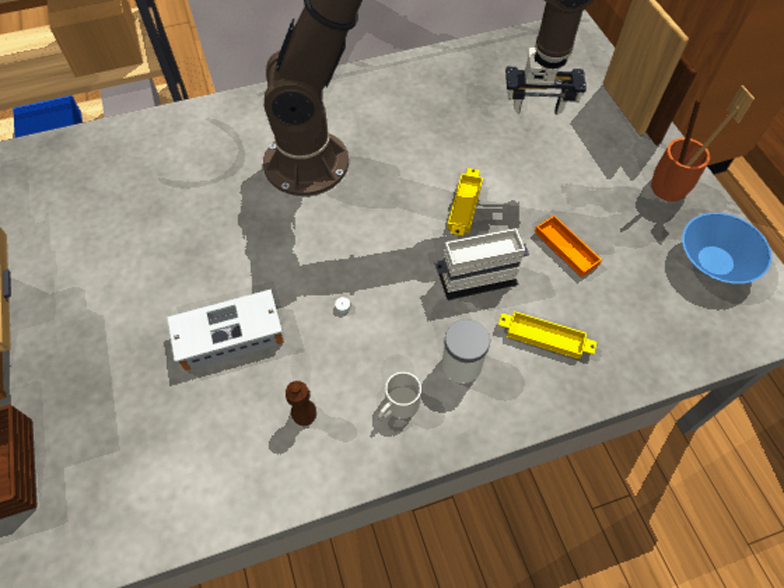

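View pics/b.png

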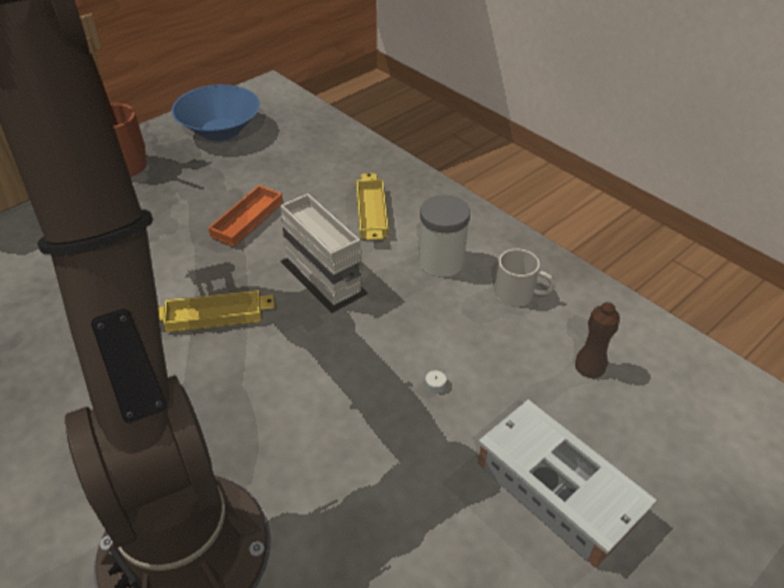

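The scene picture shows the following (pixels in the enlarged image):
- The warmer with its plate at (225,330), and one white tealight at (343,305).
- The white/black stack at (482,262). Its dark middle layer is the skillet that is meant.
- The yellow look-alikes at (465,200) and (547,335), and the orange one at (568,245). These are not meant.
- The mug, canister and mill near x≈0.75.

The side view agrees, so next I'll calculate rough poses.

Run:
```python
from h import *
A=grab('scene')
b=lambda u,v,z:np.round(back(u/1.4,v/1.4,z,*A[1:])[:2],3)
P=[b(168,330,.068),b(274,292,.068),b(283,330,.068),b(174,363,.068)]
print('plate',P,np.mean(P,0),b(177,337,.072),b(272,306,.072))
print('tea',b(343,304,.02))
Q=[b(443,243,.148),b(521,230,.148),b(525,254,.148),b(451,267,.148)]
print('up2',Q,np.mean(Q,0))
print('mug',b(403,408,.0),'mill',b(303,420,0),'can',b(463,372,0))
B=grab('side')
b=lambda u,v,z:np.round(back(u/1.4,v/1.4,z,*B[1:])[:2],3)
print('side tea',b(436,378,.02)); P=[b(526,401,.068),b(655,498,.068),b(605,548,.068),b(478,440,.068)];print(P,np.mean(P,0))
Q=[b(282,204,.148),b(306,195,.148),b(360,240,.148),b(335,254,.148)]
print('up2',Q,np.mean(Q,0))
im=imaging.get_image('wrist');print(im['mount'],im['fx'],im['cx'],im['cy'])
```

```text
plate [array([ 0.465, -0.447]), array([ 0.443, -0.187]), array([ 0.551, -0.191]), array([ 0.554, -0.447])] [ 0.50325 -0.318  ] [ 0.492 -0.429] [ 0.482 -0.201]
tea [ 0.502 -0.033]
up2 [array([0.49 , 0.229]), array([0.515, 0.422]), array([0.582, 0.401]), array([0.56 , 0.222])] [0.53675 0.3185 ]
mug [0.8   0.022] mill [ 0.754 -0.204] can [0.761 0.186]
side tea [ 0.501 -0.036]
[array([ 0.547, -0.197]), array([ 0.55 , -0.443]), array([ 0.43 , -0.439]), array([ 0.432, -0.195])] [ 0.48975 -0.3185 ]
up2 [array([0.51 , 0.411]), array([0.563, 0.402]), array([0.552, 0.225]), array([0.493, 0.226])] [0.5295 0.316 ]
[[ 1.16152008e-03 -9.61232215e-01 -2.75737701e-01  7.54082410e-02]
 [ 9.99999312e-01  1.16227782e-03  1.60661356e-04  4.32437970e-05]
 [ 1.66050944e-04 -2.75737698e-01  9.61232903e-01 -1.38741284e-01]
 [ 0.00000000e+00  0.00000000e+00  0.00000000e+00  1.00000000e+00]] 317.4186555451789 277.98971498874334 206.03546431143715
```

Emit:
{"method": "move_arm", "body": {"series": [[1.1,-3.7,0.2,0,0,-2.85],[1.1,-3.7,0.2,0,0,-2.85],[1.1,-3.7,0.2,0,0,-2.85],[1.1,-3.7,0.2,0,0,-2.85],[1.1,-3.7,0.2,0,0,-2.85],[1.1,-3.7,0.2,0,0,-2.85],[1.1,-3.7,0.2,0,0,-2.85],[1.1,-3.7,0.2,0,0,-2.85]], "grip": 0.45}}

```text
clock: 1.95
position: [0.3177, 0.2839, 0.262]
ee_rot: [1.188, 2.908, 0.001]
force: [2.0, 0.3, 0.7]
width: 0.452
```

Emit:
{"method": "move_arm", "body": {"series": [[1.1,-3.7,0.2,0,0,-2.85],[1.1,-3.7,0.2,0,0,-2.85],[1.1,-3.7,0.2,0,0,-2.85],[1.1,-3.7,0.2,0,0,-2.85],[1.1,-3.7,0.2,0,0,-2.85],[1.1,-3.7,0.2,0,0,-2.85],[1.1,-3.7,0.2,0,0,-2.85],[1.1,-3.7,0.2,0,0,-2.85]]}}

```text
clock: 2.75
position: [0.4057, -0.0122, 0.2782]
ee_rot: [1.739, 2.616, 0.002]
force: [0.0, 0.3, 0.9]
width: 0.447
```

Emit:
{"method": "move_arm", "body": {"series": [[1.1,-3.7,0.2,0,0,-2.85],[1.1,-3.7,0.2,0,0,-2.85],[1.1,-3.7,0.2,0,0,-2.85],[1.1,-3.7,0.2,0,0,-2.85],[1.1,-3.7,0.2,0,0,-2.85],[1.1,-3.7,0.2,0,0,-2.85],[1.1,-3.7,0.2,0,0,-2.85],[1.1,-3.7,0.2,0,0,-2.85]]}}

```text
clock: 3.55
position: [0.4939, -0.308, 0.2938]
ee_rot: [2.221, 2.221, 0.001]
force: [0.6, -0.8, 0.4]
width: 0.446
```

Run:
```python
from h import *
s=monitor.observe();print(s['position'],s['ee_rot'],s['clock'],s['width'])
A=grab('wrist');np.savez('w1.npz',K=A[1],R=A[2],t=A[3]);save(A[0],'w1.png',1.4)
```

```text
[ 0.49392767 -0.30795117  0.29381994] [2.22146222e+00 2.22117636e+00 5.87552676e-04] 3.55 0.4462334420562871
```

View pics/w1.png

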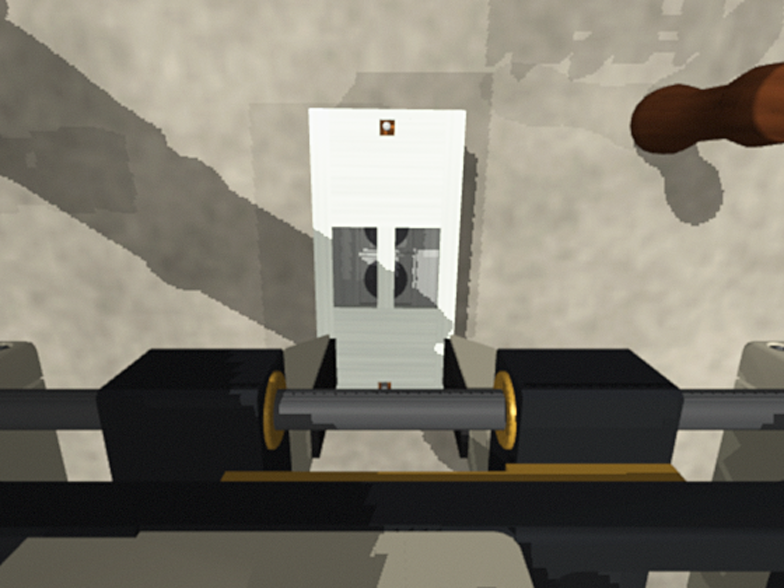

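The wrist view shows the plate square to the image. Its pins are at (387,127) and (384,386). The two slots span u 333–378 and 393–440, v 228–307.

Run:
```python
from h import *
d=np.load('w1.npz');A=(d['K'],d['R'],d['t'])
b=lambda u,v,z=.068:back(u/1.4,v/1.4,z,*A)[:2]
print('pins',b(387,127,.070),b(384,386,.070))
S=[b(333,228),b(440,228),b(440,307),b(333,307),b(378,228),b(393,228),b(393,307),b(378,307)]
print(np.round(S,4),'\nmid',np.mean(S[:4],0),np.mean(S[4:],0))
print('edges',b(309,108),b(467,110))
```

```text
pins [ 0.49129224 -0.20811813] [ 0.48850252 -0.42918945]
[[ 0.4469 -0.2862]
 [ 0.5348 -0.2861]
 [ 0.537  -0.3544]
 [ 0.4446 -0.3545]
 [ 0.4839 -0.2862]
 [ 0.4962 -0.2861]
 [ 0.4964 -0.3545]
 [ 0.4835 -0.3545]] 
mid [ 0.49082444 -0.32031535] [ 0.48998217 -0.32031624]
edges [ 0.4316621  -0.19435805] [ 0.55250984 -0.19566036]
```

Emit:
{"method": "move_arm", "body": {"series": [[-0.2,-0.6,-4.5,0,0,0],[-0.2,-0.6,-4.5,0,0,0],[0,0,-4.5,0,0,0],[0,0,-3.5,0,0,0],[0,0,-2.3,0,0,0],[0,0,-1.5,0,0,0],[0,0,-0.5,0,0,0],[0,0,0,0,0,0]]}}

```text
clock: 4.4
position: [0.4896, -0.3187, 0.0809]
ee_rot: [2.22, 2.223, 0.0]
force: [-0.4, -0.4, 0.8]
width: 0.45
```

Emit:
{"method": "move_arm", "body": {"series": [[0,0,0,0,0,0],[0,0,0,0,0,0],[0,0,0,0,0,0],[0,0,0,0,0,0],[0,0,0,0,0,0],[0,0,0,0,0,0]], "grip": 0, "force": 50}}

```text
clock: 5.0
position: [0.49, -0.3187, 0.0813]
ee_rot: [2.219, 2.222, 0.001]
force: [0.8, 2.3, 7.2]
width: 0.14
```

Emit:
{"method": "move_arm", "body": {"series": [[0,0,1,0,0,0],[0,0,1.5,0,0,0],[0,0,1.5,0,0,0],[0,0,1.5,0,0,0],[0,0,1,0,0,0]]}}

```text
clock: 5.5
position: [0.4898, -0.319, 0.1477]
ee_rot: [2.219, 2.221, 0.001]
force: [-0.3, 0.2, -4.0]
width: 0.144
```

Run:
```python
from h import *
s=monitor.observe();print(s['position'],s['ee_rot'],s['force'],s['ft_torque'],s['width'])
A=grab('wrist');B=grab('side');save(np.hstack([A[0],B[0][150:]if 0 else B[0]]),'w2.png',.7)
```

```text
[ 0.48977868 -0.31898299  0.14773841] [2.21914893e+00 2.22143217e+00 8.94119653e-04] [-0.26153259  0.18934306 -3.98268291] [-0.09290364  0.00775951 -0.01688381] 0.1440818753516288
```

View pics/w2.png

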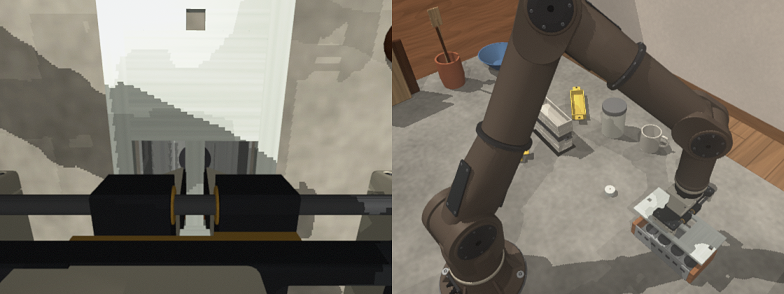

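The plate is held level, and its square hole shows in the wrist view at (195,20). Next I carry it to the clear stone at (0.62, 0).

Emit:
{"method": "move_arm", "body": {"series": [[0.7,1.9,0,0,0,0],[1.6,4,0,0,0,0],[1.6,4,0,0,0,0],[1.6,4,0,0,0,0],[1.6,4,0,0,0,0],[1.6,4,0,0,0,0],[1.6,4,0,0,0,0],[1.6,4,0,0,0,0]]}}

```text
clock: 6.4
position: [0.6085, -0.0176, 0.1453]
ee_rot: [-2.22, -2.223, 0.001]
force: [1.1, -1.1, -4.4]
width: 0.141
```

Emit:
{"method": "move_arm", "body": {"series": [[1.1,2,-2,0,0,0],[0,0,-3.5,0,0,0],[0,0,-3,0,0,0],[0,0,-2,0,0,0],[0,0,-1,0,0,0],[0,0,-0.7,0,0,0],[0,0,0,0,0,0],[0,0,-0.4,0,0,0]]}}

```text
clock: 7.2
position: [0.6205, 0.0002, 0.0212]
ee_rot: [2.219, 2.222, 0.003]
force: [-18.1, 1.1, 49.5]
width: 0.141
```

Emit:
{"method": "move_arm", "body": {"series": [[0,0,0,0,0,0],[0,0,0,0,0,0]]}}

```text
clock: 7.4
position: [0.6204, 0.0002, 0.0214]
ee_rot: [2.219, 2.221, 0.003]
force: [-2.6, 0.3, 7.1]
width: 0.14
```

Emit:
{"method": "move_arm", "body": {"series": [[0,0,0,0,0,0],[0,0,0,0,0,0],[0,0,2,0,0,0],[0,0,4,0,0,0],[-2,-0.5,4.5,0,0,0],[-4,-1,2,0,0,0],[-4,-1,1,0,0,0],[-2,-1,0,0,0,0]], "grip": 0.4}}

```text
clock: 8.2
position: [0.4973, -0.0351, 0.1561]
ee_rot: [-2.221, -2.222, -0.004]
force: [-0.6, -0.3, 0.1]
width: 0.399
```

Run:
```python
from h import *
s=monitor.observe();print(s['position'],s['ee_rot'],s['force'],s['width'],s['clock'])
A=grab('wrist')
for o in outline_of('wrist','tea1_mid'):
    r=o['rect'];print('w',o['p'],r,back(r[0]+r[2]/2,r[1]+r[3]/2,.01,*A[1:]))
B=grab('scene')
for o in outline_of('scene','tea1_mid'):
    r=o['rect'];print('s',o['p'],r,back(r[0]+r[2]/2,r[1]+r[3]/2,.01,*B[1:]))
save(np.vstack([A[0],B[0][100:360]]),'w3.png',.85);np.savez('w3.npz',K=A[1],R=A[2],t=A[3])
```

```text
[ 0.4973047  -0.03511852  0.15614092] [-2.2207597  -2.22178081 -0.00350266] [-0.57429322 -0.29832495  0.12828046] 0.39858291078491526 8.2
```

View pics/w3.png

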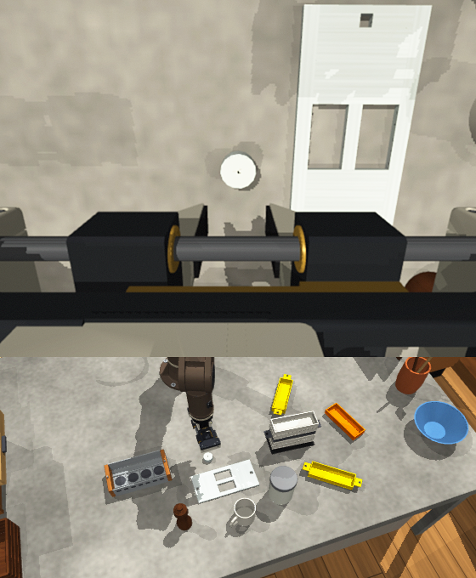

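The open warmer shows four empty bays. The only tealight is at (238,171) in the wrist view. The plate lies flat on the stone.

Run:
```python
from h import *
A=grab('wrist')
g=A[0].astype(int);m=((g.min(2)>225)).astype(np.uint8)
n,l,st,c=cv2.connectedComponentsWithStats(m)
for i in range(1,n):
    if st[i,4]>300 and st[i,4]<4000:
        print(st[i],back(*c[i],.02,*A[1:]),monitor.observe()['position'])
print(back(238/.85,171/.85,.02,*A[1:]))
```

```text
[ 257  183   40   39 1234] [ 0.4980831  -0.03437009  0.02      ] [ 0.50051997 -0.0341213   0.15510012]
[ 0.50116413 -0.03360592  0.02      ]
```

Emit:
{"method": "move_arm", "body": {"series": [[-0.1,0,-3,0,0,0],[0,0,-4,0,0,0],[0,0,-3.2,0,0,0],[0,0,-1.5,0,0,0],[0,0,-1,0,0,0],[0,0,0,0,0,0],[0,0,0,0,0,0]], "grip": 0.63}}

```text
clock: 9.15
position: [0.4992, -0.0347, 0.0281]
ee_rot: [2.22, 2.222, 0.001]
force: [-0.2, -1.2, 0.1]
width: 0.629
```

Emit:
{"method": "move_arm", "body": {"series": [[0,0,0,0,0,0],[0,0,0,0,0,0],[0,0,0,0,0,0],[0,0,0,0,0,0],[0,0,0,0,0,0]], "grip": 0, "force": 12}}

```text
clock: 9.65
position: [0.4988, -0.0345, 0.0283]
ee_rot: [2.22, 2.222, 0.002]
force: [-0.2, 0.1, 6.6]
width: 0.408
```

Emit:
{"method": "move_arm", "body": {"series": [[0,0,3,0,0,0],[0,0,4,0,0,0],[0,0,4,0,0,0]]}}

```text
clock: 9.95
position: [0.4977, -0.0348, 0.1387]
ee_rot: [-2.22, -2.222, 0.002]
force: [0.6, 0.9, -0.2]
width: 0.406
```

Emit:
{"method": "move_arm", "body": {"series": [[-0.1,-3.6,0,0,0,0],[-0.1,-4,0,0,0,0],[-0.1,-4,0,0,0,0],[-0.1,-4,0,0,0,0],[-0.1,-4,0,0,0,0],[-0.1,-4,0,0,0,0],[-0.15,-2.3,0,0,0,0],[0,0,0,0,0,0]]}}

```text
clock: 10.75
position: [0.4895, -0.298, 0.1381]
ee_rot: [2.225, 2.215, -0.003]
force: [0.3, -0.4, -0.8]
width: 0.41
```

Run:
```python
from h import *
s=monitor.observe();print(s['position'],s['ee_rot'],s['width'])
A=grab('wrist');save(A[0],'w4.png',1.4);np.savez('w4.npz',K=A[1],R=A[2],t=A[3])
for d in(-78,-26,26,78):print(d,1.4*proj([.49,-.3195+d/1000,.008],*A[1:]))
```

```text
[ 0.48952731 -0.29798771  0.13813998] [ 2.2248664   2.21511097 -0.00277191] 0.41023199921954734
-78 [[391.59667016 423.0679756 ]]
-26 [[391.46064813 353.80746327]]
26 [[391.31042944 277.31821207]]
78 [[391.14366917 192.40621432]]
```

View pics/w4.png

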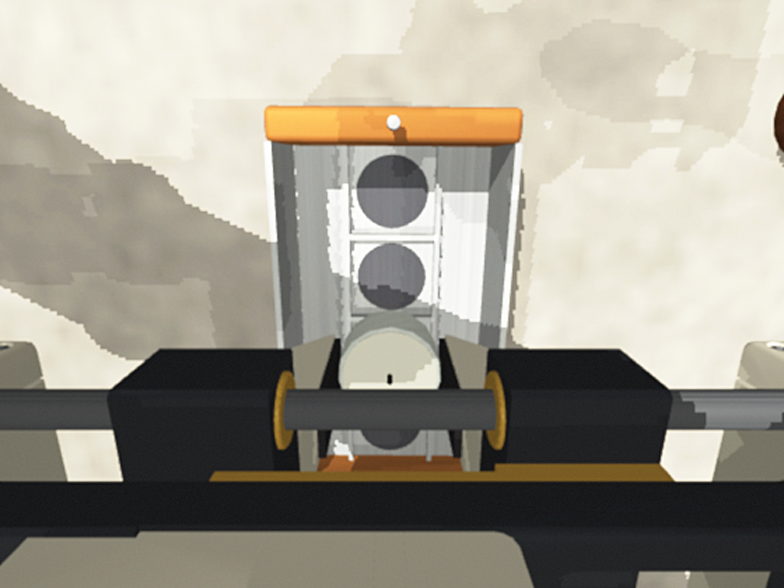

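The bay discs at (392,191) and (392,276) match my projected bay centres to within a pixel. Descending.

Emit:
{"method": "move_arm", "body": {"series": [[0,0,-3,0,0,0],[0,0,-3,0,0,0],[0,0,-1,0,0,0],[0,0,0,0,0,0],[0,0,0,0,0,0]]}}

```text
clock: 11.3
position: [0.4914, -0.2934, 0.0686]
ee_rot: [2.219, 2.223, 0.0]
force: [0.1, 0.4, 0.0]
width: 0.406
```

Emit:
{"method": "move_arm", "body": {"series": [[-0.1,0,-1,0,0,0],[0,0,-1,0,0,0],[0,0,-0.8,0,0,0],[0,0,-0.3,0,0,0],[0,0,0,0,0,0]]}}

```text
clock: 11.8
position: [0.4896, -0.2935, 0.0362]
ee_rot: [-2.22, -2.222, 0.0]
force: [0.3, -0.5, -0.4]
width: 0.411
```

Emit:
{"method": "move_arm", "body": {"series": [[0,0,-0.1,0,0,0],[0,0,0,0,0,0],[0,0,0,0,0,0],[0,0,0,0,0,0],[0,0,0,0,0,0],[0,0,3,0,0,0],[0,0,4,0,0,0],[0,-1,4,0,0,0]], "grip": 0.6}}

```text
clock: 12.6
position: [0.4897, -0.3022, 0.1465]
ee_rot: [-2.217, -2.223, 0.0]
force: [1.5, -0.2, 0.3]
width: 0.598
```

Emit:
{"method": "move_arm", "body": {"series": [[0,-4,0,0,0,0],[0,-3,0,0,0,0],[0,0,0,0,0,0],[0,0,0,0,0,0]]}}

```text
clock: 13.0
position: [0.4894, -0.374, 0.1456]
ee_rot: [-2.222, -2.221, 0.0]
force: [0.1, -0.2, -0.4]
width: 0.602
```

Run:
```python
from h import *
s=monitor.observe();print(s['position'],s['force'],s['width'])
A=grab('wrist')
g=A[0].astype(int)
S=grab('scene');save(np.hstack([A[0],S[0]]),'w5.png',.7)
print(proj([.49,-.2935,.028],*A[1:])*.7,proj([.49,-.2415,.028],*A[1:])*.7)
for n,X in(('wrist',A),('scene',S)):
  for o in outline_of(n,'tea1_mid'):
    r=o['rect'];print(n,o['p'],r,back(r[0]+r[2]/2,r[1]+r[3]/2,.028 if n=='wrist' else .018,*X[1:]))
```

```text
[ 0.48942059 -0.37402665  0.1455723 ] [ 0.10604658 -0.21235231 -0.41087099] 0.601539612606621
[[196.01211252  75.05094447]] [[196.13707788  22.55379774]]
wrist 0.22 [252.8, 81.7, 47.9, 50.8] [ 0.4874802  -0.29341663  0.028     ]
scene 0.75 [319.5, 197.0, 47.2, 10.0] [0.55294921 0.31590692 0.018     ]
scene 0.71 [272.6, 265.3, 29.7, 37.0] [0.78122368 0.02645316 0.018     ]
scene 0.67 [124.4, 210.5, 75.1, 53.4] [ 0.4854296 -0.322852   0.018    ]
scene 0.34 [227.9, 219.0, 76.1, 53.2] [0.62913493 0.00269935 0.018     ]
```

View pics/w5.png

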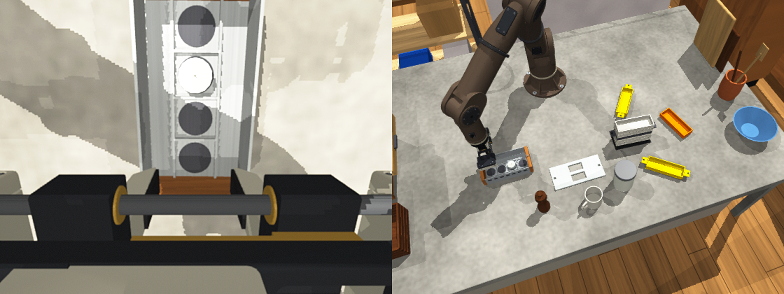

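The tealight stands in the middle of its bay: (197,75) in the wrist view against a projected (196,75). No other tealight is visible. Next is the plate, picked up at the same TCP pose where I released it.

Emit:
{"method": "move_arm", "body": {"series": [[1.0,3,0,0,0,0],[1.5,4.3,0,0,0,0],[1.5,4.3,0,0,0,0],[1.5,4.3,0,0,0,0],[1.5,4.3,0,0,0,0],[1.5,4.3,0,0,0,0],[1.5,4.3,0,0,0,0],[1.5,4.3,0,0,0,0]], "grip": 0.42}}

```text
clock: 14.0
position: [0.605, -0.0396, 0.1458]
ee_rot: [-2.218, -2.224, -0.001]
force: [1.3, 0.3, -0.1]
width: 0.419
```

Emit:
{"method": "move_arm", "body": {"series": [[1.3,3.6,0,0,0,0],[0.3,0.7,-4,0,0,0],[0,0,-4,0,0,0],[0,0,0,0,0,0],[0,0,0,0,0,0]]}}

```text
clock: 14.5
position: [0.6204, 0.0003, 0.0661]
ee_rot: [-2.22, -2.222, 0.002]
force: [-0.5, -0.6, -0.0]
width: 0.419
```

Emit:
{"method": "move_arm", "body": {"series": [[0,0,-2.5,0,0,0],[0,0,-1.5,0,0,0],[0,0,-0.4,0,0,0],[0,0,0,0,0,0]]}}

```text
clock: 14.9
position: [0.621, 0.0001, 0.0223]
ee_rot: [2.221, 2.222, 0.0]
force: [-0.6, 0.4, -0.8]
width: 0.422
```

Emit:
{"method": "move_arm", "body": {"series": [[0,0,0,0,0,0],[0,0,0,0,0,0],[0,0,0,0,0,0],[0,0,0,0,0,0],[0,0,0,0,0,0],[0,0,2,0,0,0],[0,0,4,0,0,0],[0,0,4,0,0,0]], "grip": 0, "force": 50}}

```text
clock: 15.7
position: [0.6196, 0.0005, 0.1216]
ee_rot: [-2.219, -2.221, 0.004]
force: [1.4, 0.8, -4.1]
width: 0.139
```

Emit:
{"method": "move_arm", "body": {"series": [[-0.8,-2,2,0,0,0],[-1.6,-4,0,0,0,0],[-1.6,-4,0,0,0,0],[-1.6,-4,0,0,0,0],[-1.6,-4,0,0,0,0],[-1.6,-4,0,0,0,0],[-1.6,-4,0,0,0,0],[-1.6,-4,0,0,0,0]]}}

```text
clock: 16.5
position: [0.4997, -0.3006, 0.1412]
ee_rot: [-2.219, -2.222, 0.0]
force: [1.0, -0.4, -4.4]
width: 0.138
```

Emit:
{"method": "move_arm", "body": {"series": [[-0.7,-1.2,0,0,0,0],[-0.35,-0.7,0,0,0,0],[0,0,0,0,0,0],[0,0,0,0,0,0]]}}

```text
clock: 16.9
position: [0.4912, -0.3168, 0.1413]
ee_rot: [-2.217, -2.224, -0.001]
force: [0.7, 0.2, -4.5]
width: 0.144
```

Emit:
{"method": "move_arm", "body": {"series": [[-0.1,-0.2,-1.5,0,0,0],[0,0,-1.5,0,0,0],[0,0,-0.8,0,0,0],[0,0,0,0,0,0],[0,0,0,0,0,0]]}}

```text
clock: 17.4
position: [0.4893, -0.3205, 0.1034]
ee_rot: [-2.22, -2.222, 0.001]
force: [-0.4, 0.2, -4.6]
width: 0.145
```

Run:
```python
from h import *
s=monitor.observe();print(s['position'],s['ee_rot'],s['force'])
A=grab('wrist');save(A[0],'w6.png',2,(180,20,380,220))
```

```text
[ 0.48928263 -0.32053117  0.10337713] [-2.21979609e+00 -2.22220486e+00  6.64914403e-04] [-0.40895428  0.1544597  -4.59945401]
```

View pics/w6.png

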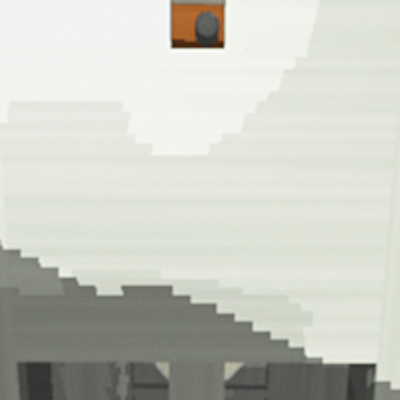

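Run:
```python
from h import *
A=grab('wrist');s=monitor.observe();print(s['position'])
save(A[0],'w7.png',4,(230,0,330,60))
zt=s['position'][2]-.0183+.004
f=lambda u,v,z:back(180+u/2,20+v/2,z,*A[1:])
print('hole',f(171,47,zt),f(224,47,zt),'pin side',f(195,30,.07),f(219,30,.07))
print('pin top ctr proj if (.491,-.2075)',proj([.491,-.2075,.072],*A[1:]))
```

```text
[ 0.48965523 -0.32090016  0.10408445]
hole [ 0.48298462 -0.21603307  0.08978445] [ 0.49455202 -0.21600887  0.08978445] pin side [ 0.48817174 -0.20837656  0.07      ] [ 0.49404865 -0.20836432  0.07      ]
pin top ctr proj if (.491,-.2075) [[283.35169886  31.99906976]]
```

View pics/w7.png

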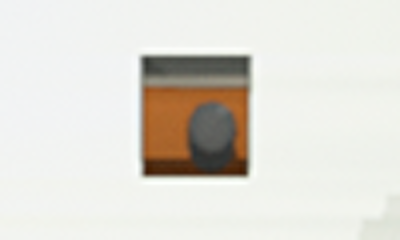

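Run:
```python
from h import *
A=grab('wrist');s=monitor.observe();print(s['position'])
zt=.104-.0183+.004
f=lambda u,v,z:back(230+u/4,v/4,z,*A[1:])
h=(f(141,56,zt)+f(250,175,zt))/2
p=f(212,126,.072)
print(h,p,(p-h)*100)
```

```text
[ 0.48969254 -0.32092543  0.10419963]
[ 0.48903723 -0.21039096  0.0897    ] [ 0.49100309 -0.20733462  0.072     ] [ 0.19658688  0.30563438 -1.77      ]
```

Emit:
{"method": "move_arm", "body": {"series": [[0.15,0.2,0,0,0,0],[0,0,-0.7,0,0,0],[0,0,-0.7,0,0,0],[0,0,-0.5,0,0,0],[0,0,0,0,0,0]]}}

```text
clock: 18.05
position: [0.4903, -0.3182, 0.0837]
ee_rot: [-2.219, -2.221, 0.001]
force: [-0.9, -0.4, -4.3]
width: 0.138
```

Emit:
{"method": "move_arm", "body": {"series": [[0,0,-0.2,0,0,0],[0,0,0,0,0,0],[0,0,0,0,0,0]]}}

```text
clock: 18.35
position: [0.491, -0.3188, 0.0829]
ee_rot: [2.22, 2.222, 0.0]
force: [-0.4, -0.0, -3.8]
width: 0.142
```

Emit:
{"method": "move_arm", "body": {"series": [[0,0,0,0,0,0],[0,0,0,0,0,0],[0,0,0,0,0,0],[0,0,2,0,0,0],[0,0,4,0,0,0],[0,0,4.5,0,0,0],[0,0,4.5,0,0,0],[0,1,4.5,0,0,0]], "grip": 0.4}}

```text
clock: 19.15
position: [0.4902, -0.3098, 0.28]
ee_rot: [2.222, 2.219, -0.001]
force: [1.0, -0.1, 0.1]
width: 0.399
```

Run:
```python
from h import *
import time
s=monitor.observe();print(s['position'],s['force'])
A=grab('wrist');save(A[0],'w8.png',1.4);np.savez('w8.npz',K=A[1],R=A[2],t=A[3])
```

```text
[ 0.49024591 -0.30982672  0.28003458] [ 0.98281927 -0.14302825  0.0589928 ]
```

View pics/w8.png

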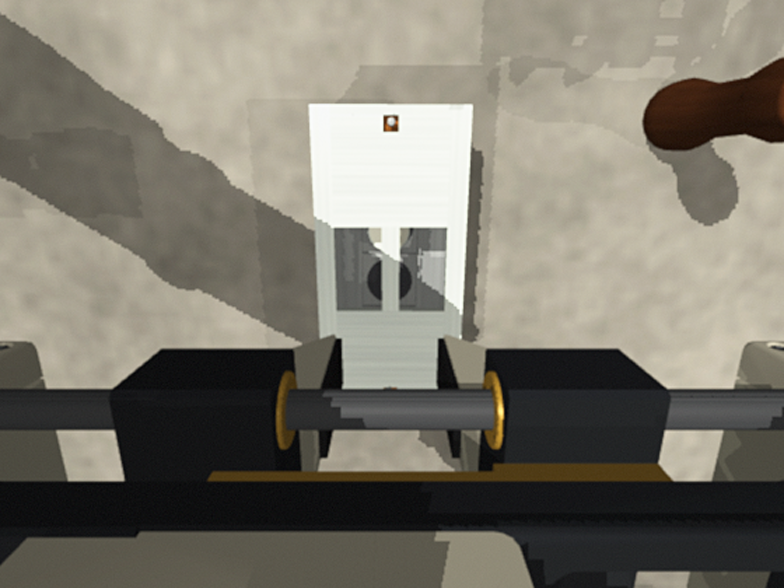

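The plate is flat again, with the pin through its hole at (391,123) and the tealight visible below. Next I move over the stack.

Emit:
{"method": "move_arm", "body": {"series": [[0.3,3,0.5,0,0,0],[0.3,4.4,0.5,0,0,0],[0.3,4.4,0.5,0,0,0],[0.3,4.4,0.5,0,0,0],[0.3,4.4,0.5,0,0,0],[0.3,4.4,0.5,0,0,0],[0.3,4.4,0.5,0,0,0],[0.3,4.4,0.5,0,0,0]], "grip": 1}}

```text
clock: 20.0
position: [0.5148, 0.0311, 0.3184]
ee_rot: [2.22, 2.222, 0.002]
force: [0.9, 1.2, 0.2]
width: 0.995
```

Emit:
{"method": "move_arm", "body": {"series": [[0.3,4.4,0.5,0,0,0],[0.3,4.4,0.5,0,0,0],[0.3,4.4,0.5,0,0,0],[0.3,4.4,0.5,0,0,0],[0.3,4.4,0,0,0,0],[0.3,4,0,0,0,0],[0,0,0,0,0,0],[0,0,0,0,0,0]]}}

```text
clock: 20.8
position: [0.5327, 0.2901, 0.3374]
ee_rot: [2.218, 2.224, -0.001]
force: [0.3, -0.6, 0.6]
width: 1.002
```

Run:
```python
from h import *
s=monitor.observe();print(s['position'],s['ee_rot'],s['clock'])
A=grab('wrist');save(A[0],'w9.png',1.4);np.savez('w9.npz',K=A[1],R=A[2],t=A[3])
```

```text
[0.53273003 0.29009039 0.33736177] [ 2.21780235e+00  2.22422382e+00 -1.09802358e-03] 20.8
```

View pics/w9.png

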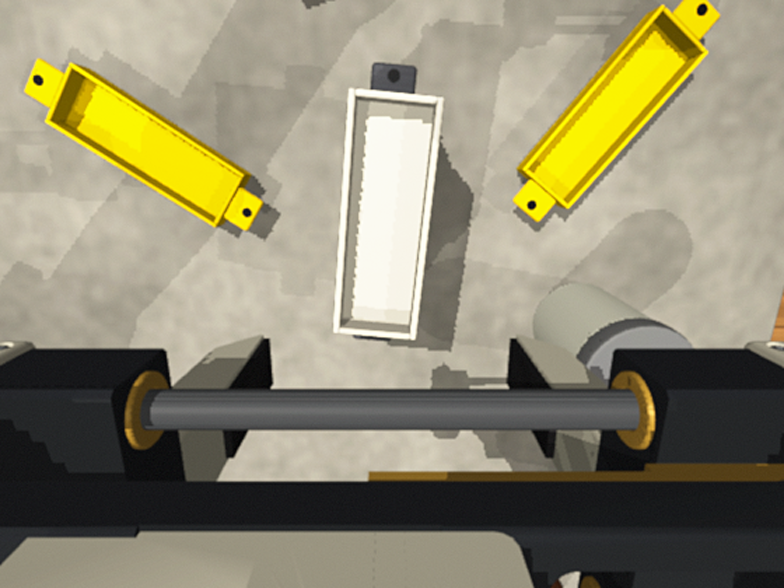

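The white top dish's rim corners are at (349,89), (442,97), (416,339) and (334,332). The black skillet's lug shows at (393,76), so this is the stack meant. The yellow ones on either side, at (150,145) and (610,110), are look-alikes.

Run:
```python
from h import *
d=np.load('w9.npz');A=(d['K'],d['R'],d['t'])
q=np.array([back(u/1.4,v/1.4,.148,*A)[:2] for u,v in((349,89),(442,97),(416,339),(334,332))])
print(np.round(q,4),'mid',q.mean(0))
ax=(q[0]+q[1]-q[2]-q[3]);print('yaw',np.degrees(np.arctan2(ax[1],ax[0])),np.linalg.norm(ax)/2,np.linalg.norm(q[1]-q[0]))
e=q[1]-q[0]-q[3]+q[2];print('y-yaw',np.degrees(np.arctan2(e[1],e[0])))
# white threshold rect
print('lug',back(393/1.4,76/1.4,.062+.030,*A)[:2], 'canister',back(635/1.4,345/1.4,.142,*A)[:2])
```

```text
[[0.504  0.4116]
 [0.5674 0.4068]
 [0.5533 0.2288]
 [0.4884 0.2345]] mid [0.52827704 0.32041344]
yaw 85.22734404709749 0.17816851223906666 0.06362558098798038
y-yaw -4.658543658720699
lug [0.53421699 0.42912914] canister [0.73163019 0.22182568]
```

Emit:
{"method": "move_arm", "body": {"series": [[-0.2,1.5,-1,0,0,-2.5],[-0.2,1.5,-3,0,0,-2.2],[0,0,-4,0,0,0],[0,0,-4,0,0,0],[0,0,-2,0,0,0],[0,0,0,0,0,0],[0,0,0,0,0,0]]}}

```text
clock: 21.55
position: [0.5297, 0.3181, 0.1989]
ee_rot: [2.311, 2.127, 0.001]
force: [-1.0, 0.2, 0.5]
width: 1.001
```

Run:
```python
from h import *
s=monitor.observe();print(s['position'],s['ee_rot'])
M=R.from_rotvec(s['ee_rot']).as_matrix();print(np.degrees(np.arctan2(M[1,1],M[0,1])))
A=grab('wrist');save(A[0],'w10.png',.7)
p=s['position'];u=M[:2,0];w=M[:2,1]
for a,b_ in((.09,.033),(.09,-.033)):
    print(proj([*(np.array([.5283,.3204])+u*a+w*b_),.148],*A[1:]))
g=cv2.cvtColor(A[0],cv2.COLOR_RGB2GRAY)
for v in (100,130,150): print(v,g[v,180:400:4])
```

```text
[0.52971283 0.31814998 0.19887373] [2.31126551e+00 2.12705091e+00 1.18749860e-03]
-4.753458211213833
[[335.85041692  82.64030071]]
[[217.80417464  82.48873418]]
100 [180 176 176 174 173 170 172 172 171 172 193 240 150  99 160 160 159 157
 159 159 158 157 160 160 158 159 158 158 139 140 141 140 142 143 141 144
  94 233 238 167 174 175 178 176 173 174 176 178 179 199 193 192 189 189
 186]
130 [181 179 179 178 178 179 181 181 183 178 163 241 205  99 160 158 158 244
 241 241 241 241 241 241 241 240 241 241 232 232 233 232 232 246 246 208
 124 243 222 163 161 163 167 170 170 172 175 175 171 186 181 183 181 183
 183]
150 [181 181 180 181 180 178 177 176 177 178 179 244 225  99 159 157 158 246
 240 241 241 241 240 240 241 240 240 232 232 233 232 231 232 231 231 158
 164 241 171  93  95  97 174 177 175 174 172 167 190 190 177 178 177 176
 177]
```

The rim is centred between the jaws, so I descend to z = 0.115 and grip up1 with up2 riding on it.

Emit:
{"method": "move_arm", "body": {"series": [[-0.1,0.2,-3,0,0,0],[0,0,-3,0,0,0],[0,0,-1.7,0,0,0],[0,0,-0.7,0,0,0],[0,0,0,0,0,0],[0,0,0,0,0,0]]}}

```text
clock: 22.2
position: [0.529, 0.3216, 0.1154]
ee_rot: [2.309, 2.129, 0.004]
force: [-0.1, -0.1, -0.1]
width: 1.001
```

Emit:
{"method": "move_arm", "body": {"series": [[0,0,0,0,0,0],[0,0,0,0,0,0],[0,0,0,0,0,0],[0,0,0,0,0,0],[0,0,0,0,0,0],[0,0,0,0,0,0]], "grip": 0, "force": 35}}

```text
clock: 22.8
position: [0.5284, 0.3215, 0.1142]
ee_rot: [2.309, 2.129, 0.002]
force: [1.6, 0.4, 3.3]
width: 0.716
```

Emit:
{"method": "move_arm", "body": {"series": [[0,0,0.5,0,0,0],[0,0,1,0,0,0],[0,0,1.5,0,0,0],[0,0,1.5,0,0,0],[0,0,1,0,0,0],[0,0,0,0,0,0]]}}

```text
clock: 23.4
position: [0.5289, 0.3218, 0.171]
ee_rot: [2.309, 2.13, 0.005]
force: [0.4, -0.7, -6.2]
width: 0.718
```

Run:
```python
from h import *
s=monitor.observe();print(s['position'],s['ee_rot'],s['force'],s['ft_torque'],s['width'])
A=grab('wrist');B=grab('scene');C=grab('side')
r=cv2.resize
save(np.hstack([B[0][130:300,180:400],C[0][80:250,150:370],r(A[0][:,:],(226,170))]),'w11.png',1.2)
```

```text
[0.5289302  0.32183231 0.17098132] [2.30924887 2.12955228 0.00538827] [ 0.42668027 -0.650484   -6.22412722] [-0.08951175  0.08390888  0.01928652] 0.7181290778161321
```

View pics/w11.png

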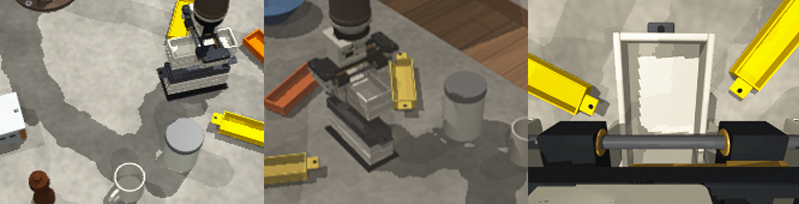

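Both upper dishes are lifted together, and the black skillet stays on the lower stack. I set them down at about (0.61, 0.02).

Emit:
{"method": "move_arm", "body": {"series": [[0.5,-2,0,0,0,0],[1,-4,0,0,0,0],[1.1,-4,0,0,0,0],[1.1,-4,0,0,0,0],[1.1,-4,0,0,0,0],[1.1,-4,0,0,0,0],[1.1,-4,0,0,0,0],[1.1,-4,-1,0,0,0]]}}

```text
clock: 24.35
position: [0.6096, 0.0197, 0.159]
ee_rot: [2.309, 2.129, 0.002]
force: [1.8, -0.2, -6.1]
width: 0.715
```

Emit:
{"method": "move_arm", "body": {"series": [[0,0,-3,0,0,0],[0,0,-3,0,0,0],[0,0,-3,0,0,0],[0,0,-2,0,0,0],[0,0,-1,0,0,0],[0,0,-0.8,0,0,0],[0,0,0,0,0,0],[0,0,0,0,0,0]]}}

```text
clock: 25.15
position: [0.6095, 0.0213, 0.0314]
ee_rot: [2.309, 2.129, 0.001]
force: [-0.1, 0.3, -3.9]
width: 0.719
```

Emit:
{"method": "move_arm", "body": {"series": [[0,0,-0.2,0,0,0],[0,0,-0.2,0,0,0],[0,0,0,0,0,0],[0,0,0,0,0,0]]}}

```text
clock: 25.55
position: [0.609, 0.0214, 0.0269]
ee_rot: [2.309, 2.13, 0.0]
force: [0.4, -0.7, -4.4]
width: 0.717
```

Emit:
{"method": "move_arm", "body": {"series": [[0,0,-0.15,0,0,0],[0,0,0,0,0,0],[0,0,0,0,0,0]]}}

```text
clock: 25.85
position: [0.6089, 0.0214, 0.0252]
ee_rot: [-2.309, -2.13, 0.0]
force: [0.2, -0.6, -4.4]
width: 0.716
```

Emit:
{"method": "move_arm", "body": {"series": [[0,0,0,0,0,0],[0,0,0,0,0,0],[0,0,0,0,0,0],[0,0,0,0,0,0],[0,0,2,0,0,0],[0,0,4,0,0,0],[0,0,4.5,0,0,0],[0,0,4.5,0,0,0]], "grip": 1}}

```text
clock: 26.65
position: [0.6086, 0.0212, 0.1768]
ee_rot: [-2.31, -2.129, 0.001]
force: [1.1, 0.4, 0.2]
width: 1.003
```

Emit:
{"method": "move_arm", "body": {"series": [[-0.5,2,4,0,0,0],[-1.1,4,4,0,0,0],[-1.1,4,3,0,0,0],[-1.1,4,0,0,0,0],[-1.1,4,0,0,0,0],[-1.1,4,0,0,0,0],[-1.1,4,0,0,0,0],[-1,3.8,0,0,0,0]]}}

```text
clock: 27.45
position: [0.5287, 0.315, 0.2795]
ee_rot: [-2.309, -2.13, -0.001]
force: [0.2, -1.0, -0.6]
width: 0.996
```

Emit:
{"method": "move_arm", "body": {"series": [[0,0,0,0,0,0],[0,0,0,0,0,0]]}}

```text
clock: 27.65
position: [0.5291, 0.314, 0.279]
ee_rot: [2.307, 2.132, -0.001]
force: [0.1, -0.1, 0.7]
width: 0.998
```

Run:
```python
from h import *
s=monitor.observe();print(s['position'],s['ee_rot'],s['force'],s['width'])
A=grab('wrist');B=grab('scene')
np.savez('w12.npz',K=A[1],R=A[2],t=A[3])
save(np.vstack([A[0][:280],B[0][130:330]]),'w12.png',1.2)
```

```text
[0.52910479 0.31402554 0.27902245] [ 2.30682361e+00  2.13226245e+00 -7.33119315e-04] [ 0.07529088 -0.11344576  0.73556096] 0.9981965651530533
```

View pics/w12.png

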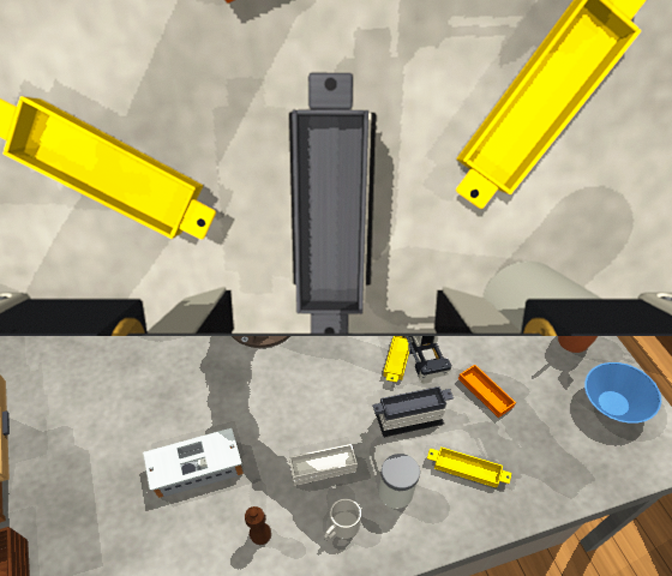

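The black skillet now lies open on the lower dishes. Its rim corners are at (292,112), (370,112), (362,312) and (298,312). The two white dishes stand stacked on the stone at (323,465).

Run:
```python
from h import *
d=np.load('w12.npz');A=(d['K'],d['R'],d['t'])
q=np.array([back(u/1.2,v/1.2,.094,*A)[:2] for u,v in((292,112),(370,112),(362,312),(298,312))])
print(np.round(q,4),'mid',q.mean(0))
ax=(q[0]+q[1]-q[2]-q[3]);print('yaw',np.degrees(np.arctan2(ax[1],ax[0])),np.linalg.norm(ax)/2,np.linalg.norm(q[1]-q[0]))
print('lug',back(330/1.2,84/1.2,.092,*A)[:2])
```

```text
[[0.5022 0.411 ]
 [0.5646 0.4061]
 [0.5482 0.2313]
 [0.4889 0.2359]] mid [0.52596086 0.32107051]
yaw 85.15163330730232 0.17559780651260362 0.06258680237558911
lug [0.53424835 0.4296134 ]
```

Emit:
{"method": "move_arm", "body": {"series": [[-0.3,0.6,-4,0,0,0],[0,0,-4.5,0,0,0],[0,0,-4.5,0,0,0],[0,0,-3,0,0,0],[0,0,-2,0,0,0],[0,0,-0.8,0,0,0],[0,0,0,0,0,0],[0,0,0,0,0,0]]}}

```text
clock: 28.55
position: [0.5277, 0.3187, 0.0925]
ee_rot: [2.31, 2.128, 0.002]
force: [-0.9, 0.5, 0.2]
width: 0.996
```

Emit:
{"method": "move_arm", "body": {"series": [[0,0,0,0,0,0],[0,0,0,0,0,0],[0,0,0,0,0,0],[0,0,0,0,0,0],[0,0,0,0,0,0],[0,0,0,0,0,0]], "grip": 0, "force": 35}}

```text
clock: 29.15
position: [0.5264, 0.3194, 0.0915]
ee_rot: [-2.309, -2.13, -0.0]
force: [-2.9, 0.4, 5.2]
width: 0.671
```

Emit:
{"method": "move_arm", "body": {"series": [[0,0,0.5,0,0,0],[0,0,1,0,0,0],[0,0,2,0,0,0],[0,0,3,0,0,0],[0,0,3,0,0,0],[0,0,0,0,0,0],[0,0,0,0,0,0]]}}

```text
clock: 29.85
position: [0.5266, 0.3192, 0.1864]
ee_rot: [-2.309, -2.13, -0.001]
force: [-1.0, 1.0, -5.4]
width: 0.674
```

Emit:
{"method": "move_arm", "body": {"series": [[-0.2,-2.2,0,0,0,0.3],[-0.25,-4.4,0,0,0,0.3],[-0.25,-4.4,0,0,0,0.3],[-0.25,-4.4,0,0,0,0.3],[-0.25,-4.4,0,0,0,0.3],[-0.25,-4.4,0,0,0,0.3],[-0.25,-4.4,0,0,0,0.3],[-0.25,-4.4,0,0,0,0.3]]}}

```text
clock: 30.65
position: [0.5056, -0.0124, 0.1849]
ee_rot: [-2.263, -2.177, 0.003]
force: [1.2, 1.0, -5.4]
width: 0.672
```

Emit:
{"method": "move_arm", "body": {"series": [[-0.25,-4.4,0,0,0,0.3],[-0.25,-4.4,0,0,0,0.3],[-0.25,-4.4,0,0,0,0.3],[-0.25,-4.4,0,0,0,0.3],[-0.25,-4.4,0,0,0,0.3],[-0.25,-4.4,0,0,0,0.3],[-0.25,-4.4,0,0,0,0.3],[-0.2,-2,0,0,0,0.2]]}}

```text
clock: 31.45
position: [0.4853, -0.3432, 0.1849]
ee_rot: [-2.225, -2.218, 0.005]
force: [-0.3, 0.1, -4.9]
width: 0.669
```

Emit:
{"method": "move_arm", "body": {"series": [[0,0,-1,0,0,0],[0,0,-2,0,0,0],[0,0,-1.5,0,0,0],[0,0,0,0,0,0],[0,0,0,0,0,0]]}}

```text
clock: 31.95
position: [0.4874, -0.3381, 0.1406]
ee_rot: [-2.218, -2.222, 0.001]
force: [-0.4, -0.7, -4.3]
width: 0.671
```

Run:
```python
from h import *
d=np.load('w12.npz');X=(d['K'],d['R'],d['t'])
print('lug end before lift',back(330/1.2,73/1.2,.092,*X)[:2],back(330/1.2,107/1.2,.092,*X)[:2],back(330/1.2,112/1.2,.094,*X)[:2])
s=monitor.observe();print(s['position'],s['ee_rot'],s['force'])
M=R.from_rotvec(s['ee_rot']).as_matrix();print(np.degrees(np.arctan2(M[1,1],M[0,1])))
A=grab('wrist');B=grab('scene')
np.savez('w13.npz',K=A[1],R=A[2],t=A[3],KB=B[1],RB=B[2],tB=B[3])
save(np.hstack([cv2.resize(B[0][190:290,100:240],None,fx=2.86,fy=2.86,interpolation=2),A[0][:286,100:460]]),'w13.png',1.05)
```

```text
lug end before lift [0.53488906 0.4376    ] [0.53287756 0.41252611] [0.53258332 0.40861723]
[ 0.48739775 -0.33813376  0.14064009] [-2.21848457e+00 -2.22220413e+00  8.60373250e-04] [-0.36544194 -0.69300032 -4.26103859]
0.09601312851092274
```

View pics/w13.png

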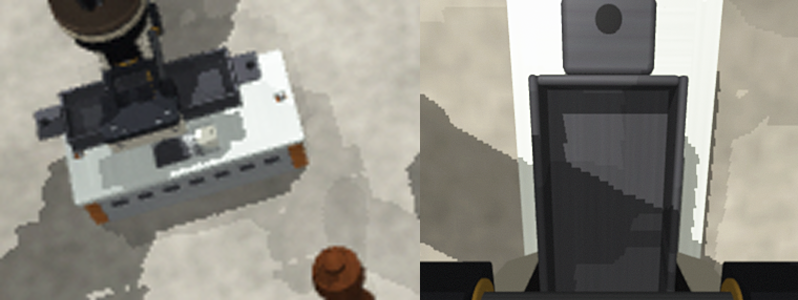

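Run:
```python
from h import *
d=np.load('w13.npz');X=(d['K'],d['R'],d['t'])
f=lambda u,v,z:back(u/1.05-300,v/1.05,z,*X)
print('rim far',f(608,76,.1431),'lug hole',f(608,18,.1411),'edges',f(530,78,.1431),f(688,78,.1431))
```

```text
rim far [ 0.48673168 -0.24701156  0.1431    ] lug hole [ 0.48665872 -0.22691281  0.1411    ] edges [ 0.45705961 -0.24779512  0.1431    ] [ 0.51714386 -0.24763807  0.1431    ]
```

Emit:
{"method": "move_arm", "body": {"series": [[0.3,1.0,0,0,0,0],[0,0.9,0,0,0,0],[0,0,-1.5,0,0,0],[0,0,-1,0,0,0],[0,0,-0.7,0,0,0],[0,0,0,0,0,0],[0,0,0,0,0,0]]}}

```text
clock: 32.75
position: [0.4903, -0.3203, 0.109]
ee_rot: [-2.221, -2.222, 0.001]
force: [-0.3, 0.5, -5.0]
width: 0.673
```

Emit:
{"method": "move_arm", "body": {"series": [[0,0,-0.5,0,0,0],[0,0,-0.4,0,0,0],[0,0,-0.2,0,0,0],[0,0,0,0,0,0],[0,0,0,0,0,0]]}}

```text
clock: 33.25
position: [0.4906, -0.3199, 0.0983]
ee_rot: [2.22, 2.223, 0.0]
force: [-0.1, 0.5, -4.7]
width: 0.673
```

Emit:
{"method": "move_arm", "body": {"series": [[0,0,-0.1,0,0,0],[0,0,0,0,0,0],[0,0,0,0,0,0]]}}

```text
clock: 33.55
position: [0.4908, -0.32, 0.0975]
ee_rot: [2.22, 2.222, 0.0]
force: [-1.1, 0.2, -2.3]
width: 0.674
```

Emit:
{"method": "move_arm", "body": {"series": [[0,0,0,0,0,0],[0,0,0,0,0,0],[0,0,0,0,0,0],[0,0,0,0,0,0],[0,0,2,0,0,0],[0,0,4,0,0,0],[0,0,4.5,0,0,0],[0,0,4.5,0,0,0]], "grip": 1}}

```text
clock: 34.35
position: [0.4902, -0.3198, 0.2488]
ee_rot: [-2.22, -2.222, 0.001]
force: [1.2, -0.2, 0.2]
width: 0.999
```

Emit:
{"method": "move_arm", "body": {"series": [[0,1,4,0,0,0],[0,0,0,0,0,0],[0,0,0,0,0,0]]}}

```text
clock: 34.65
position: [0.4911, -0.3097, 0.288]
ee_rot: [2.218, 2.222, 0.002]
force: [0.1, 0.1, -0.9]
width: 0.999
```

Run:
```python
from h import *
s=monitor.observe();print(s['position'],s['ee_rot'],s['force'])
A=grab('wrist');B=grab('scene')
np.savez('w14.npz',K=A[1],R=A[2],t=A[3])
save(np.hstack([cv2.resize(B[0][190:300,100:320],(560,280)),A[0][:280,100:460]]),'w14.png',.86)
```

```text
[ 0.49105483 -0.30972955  0.28795896] [2.21814844e+00 2.22231573e+00 1.98503898e-03] [ 0.07672052  0.13031395 -0.91607623]
```

View pics/w14.png

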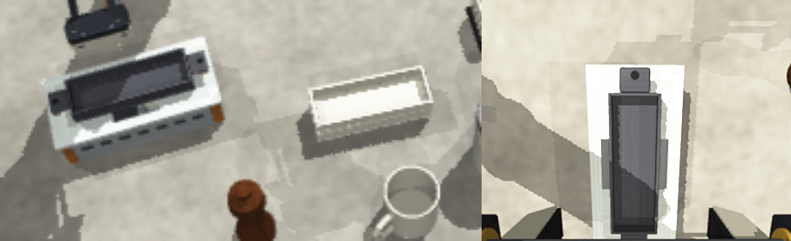

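The skillet sits centred and lengthwise on the plate. Next are the upper dishes at their known TCP pose.

Emit:
{"method": "move_arm", "body": {"series": [[0.8,2.1,0,0,0,-0.6],[1.5,4.2,0,0,0,-0.6],[1.5,4.2,0,0,0,-0.6],[1.5,4.2,-1,0,0,-0.6],[1.6,4.2,-2,0,0,-0.6],[1.6,4.2,-3,0,0,-0.6],[1.6,4.2,-3,0,0,-0.6],[1.6,4.2,-3,0,0,-0.6]]}}

```text
clock: 35.55
position: [0.6035, -0.0028, 0.1714]
ee_rot: [-2.312, -2.126, 0.003]
force: [1.0, -0.9, -0.1]
width: 1.0
```

Emit:
{"method": "move_arm", "body": {"series": [[0.1,1.6,-2,0,0,0],[0,0,-2,0,0,0],[0,0,0,0,0,0],[0,0,0,0,0,0]]}}

```text
clock: 35.95
position: [0.6043, 0.0107, 0.1333]
ee_rot: [-2.312, -2.126, 0.004]
force: [-0.0, -0.2, 0.7]
width: 1.002
```

Run:
```python
from h import *
s=monitor.observe();print(s['position'],s['ee_rot'])
M=R.from_rotvec(s['ee_rot']).as_matrix();print(np.degrees(np.arctan2(M[1,1],M[0,1])))
A=grab('wrist');g=cv2.cvtColor(A[0],cv2.COLOR_RGB2GRAY)
u=M[:2,0];w=M[:2,1]
for a in(.09,):
  for b_ in(.033,-.033):
    print(proj([*(np.array([.609,.0213])+u*a+w*b_),.059],*A[1:]))
for v in (100,120,140): print(v,g[v,180:380:4])
print(g[30:150:4,278])
```

```text
[0.60434745 0.01074213 0.13327748] [-2.31224649 -2.12585353  0.00357185]
-4.809903653838639
[[338.98784738  70.99884793]]
[[232.83356535  70.90007715]]
100 [183 182 178 174 173 168 170 170 171 172 172 170 171 170 246 193 129 163
 163 248 223 224 248 247 247 245 224 162 160 208 206 230 240 240 238 207
 138 143 244 186 164 166 169 170 167 169 168 170 177 172]
120 [180 182 184 182 181 176 171 168 165 168 167 168 172 169 246 221 121 161
 162 203 244 243 243 243 243 242 243 243 243 235 235 234 234 235 235 233
 143 203 243  93  97  98  99 167 185 192 194 193 187 190]
140 [187 184 183 182 180 183 180 181 182 182 183 185 183 183 245 233 104 164
 165 228 243 243 243 243 242 243 243 242 243 236 235 234 245 247 246 247
 133 253 250  96 103 103 100 175 182 182 183 187 189 190]
[165 165 167 168 164 165 162 161 159 159 158 251 243  84 166 163 166 165
 244 243 243 243 243 242 242 243 242 243 243 242]
```

Emit:
{"method": "move_arm", "body": {"series": [[0.45,1.05,0,0,0,0],[0,0,-3,0,0,0],[0,0,-3,0,0,0],[0,0,-2.5,0,0,0],[0,0,-1.5,0,0,0],[0,0,-0.6,0,0,0],[0,0,0,0,0,0],[0,0,0,0,0,0]]}}

```text
clock: 36.8
position: [0.6105, 0.0222, 0.0291]
ee_rot: [2.311, 2.127, 0.002]
force: [0.2, -0.5, 0.4]
width: 1.002
```

Emit:
{"method": "move_arm", "body": {"series": [[0,0,0,0,0,0],[0,0,0,0,0,0],[0,0,0,0,0,0],[0,0,0,0,0,0],[0,0,0,0,0,0],[0,0,0,0,0,0]], "grip": 0, "force": 35}}

```text
clock: 37.4
position: [0.6095, 0.0223, 0.0283]
ee_rot: [-2.311, -2.128, -0.0]
force: [-1.5, -0.2, 5.2]
width: 0.719
```

Emit:
{"method": "move_arm", "body": {"series": [[0,0,1,0,0,0],[0,0,2,0,0,0],[0,0,3,0,0,0],[0,0,4,0,0,0],[0,0,4,0,0,0],[-0.5,2,2,0,0,0],[-1.1,4,0,0,0,0],[-1.1,4,0,0,0,0]]}}

```text
clock: 38.2
position: [0.5823, 0.1225, 0.189]
ee_rot: [2.314, 2.125, 0.002]
force: [0.8, 0.7, -5.6]
width: 0.722
```

Emit:
{"method": "move_arm", "body": {"series": [[-1.1,4,0,0,0,0],[-1.1,4,0,0,0,0],[-1,4,0,0,0,0],[-1,3,0,0,0,0],[0,0,0,0,0,0],[0,0,0,0,0,0]]}}

```text
clock: 38.8
position: [0.5396, 0.2729, 0.1877]
ee_rot: [2.309, 2.13, -0.002]
force: [0.1, -2.6, -6.0]
width: 0.713
```

Run:
```python
from h import *
d=np.load('w12.npz');X=(d['K'],d['R'],d['t'])
for v,l,r in((115,290,376),(280,294.5,371)):
    a=back(l/1.2,v/1.2,.067,*X);b=back(r/1.2,v/1.2,.067,*X);print('low2 old',a,b,(a+b)/2)
s=monitor.observe();print(s['position'])
A=grab('wrist');B=grab('side');np.savez('w15.npz',K=A[1],R=A[2],t=A[3])
c=A[0][:170,200:360]
save(np.hstack([cv2.resize(c,None,fx=3,fy=3,interpolation=2),cv2.resize(B[0][110:280,180:340],None,fx=3,fy=3,interpolation=2)[:,:300]]),'w15.png',1)
```

```text
low2 old [0.49751603 0.41051441 0.067     ] [0.57220633 0.40471601 0.067     ] [0.53486118 0.40761521 0.067     ]
low2 old [0.48521609 0.25762922 0.067     ] [0.56015422 0.25183099 0.067     ] [0.52268515 0.2547301  0.067     ]
[0.53962457 0.27293425 0.18765666]
```

View pics/w15.png

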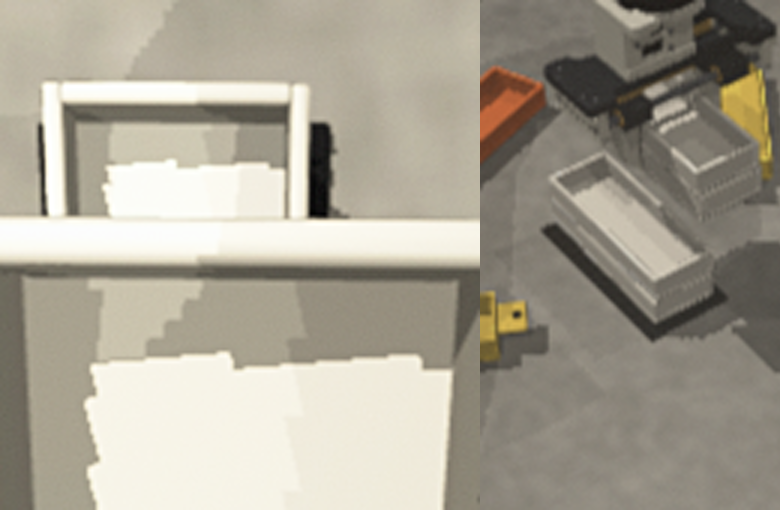

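The wrist view shows low2's far rim from (43,82) to (310,82), and the held dish's far rim edge at v = 216. The side view shows the lower pair upright on the trivet.

Run:
```python
from h import *
d=np.load('w15.npz');X=(d['K'],d['R'],d['t'])
f=lambda u,v,z:back(200+u/3,v/3,z,*X)[:2]
tcp=np.array([.53962,.27293]);yaw=np.radians(85.2);ax=np.array([np.cos(yaw),np.sin(yaw)])
a,b=f(43,82,.067),f(310,82,.067);print('low2 far',a,b,np.linalg.norm(a-b),np.degrees(np.arctan2(*(b-a)[::-1])))
c,e=f(50,215,.067),f(307,215,.067);print('low2 sides lower',c,e,(c+e)/2)
cen=(a+b)/2-ax*.09;print('low2 centre',cen, 'axis',np.degrees(np.arctan2(*(((a+b)-(c+e))[::-1]))))
h=f(240,216,.2184);print('held far along axis from tcp',(h-tcp)@ax)
# held: lateral centre from inner side walls
l,r=f(25,300,.2184),f(457,300,.2184);print('lat',((l+r)/2-tcp)@np.array([ax[1],-ax[0]]))
# colour-edge refine
from h import *
A=grab('wrist')[0];g=cv2.cvtColor(A,cv2.COLOR_RGB2GRAY)
for v in(32,45,60):print(v,g[v,208:226],g[v,294:312])
print(g[20:40,260])
```

```text
low2 far [0.50297653 0.41247774] [0.56788499 0.4072967 ] 0.06511491734811224 -4.56371870533502
low2 sides lower [0.50068806 0.38247726] [0.56540878 0.37732084] [0.53304842 0.37989905]
low2 centre [0.52789975 0.32020286] axis 85.45780678048456
held far along axis from tcp 0.08780016428159743
lat -0.00042087576618583794
32 [188 188 189 205 245 254 252 252 248 222 147  98 108 117 115 115 115 113] [180 245 250 247 244 234 186 158 174 177 176 177 177 175 175 174 173 173]
45 [178 178 126  57 215 255 254 252 251 246 189 113 100 101 101 139 168 167] [199 251 251 246 243 239 168  47  19  30  25  31  24  30  75 141 170 170]
60 [176 177 179 123  53 222 255 254 252 250 238 170 103 101 101 121 152 168] [210 250 250 246 239 225 148  28  13  21  15  13  14  45 134 176 175 171]
[172 171 172 171 209 249 254 252 252 251 241 193 121 105 108 108 105 104
 161 203]
```

Emit:
{"method": "move_arm", "body": {"series": [[-0.5,2,0,0,0,0],[-0.6,2.5,0,0,0,0],[0,0.4,-1,0,0,0],[0,0,-2,0,0,0],[0,0,-2,0,0,0],[0,0,-1.2,0,0,0],[0,0,0,0,0,0],[0,0,0,0,0,0]]}}

```text
clock: 39.75
position: [0.5301, 0.3207, 0.1264]
ee_rot: [2.312, 2.126, 0.0]
force: [0.3, 0.5, -5.3]
width: 0.719
```

Emit:
{"method": "move_arm", "body": {"series": [[-0.15,0.1,-1,0,0,0],[0,0,-1,0,0,0],[0,0,-0.7,0,0,0],[0,0,0,0,0,0],[0,0,0,0,0,0]]}}

```text
clock: 40.25
position: [0.528, 0.3221, 0.0988]
ee_rot: [2.311, 2.128, -0.001]
force: [0.4, -0.8, -4.6]
width: 0.719
```

Emit:
{"method": "move_arm", "body": {"series": [[0,0,-0.3,0,0,0],[0,0,-0.3,0,0,0],[0,0,0,0,0,0],[0,0,0,0,0,0]]}}

```text
clock: 40.65
position: [0.528, 0.3222, 0.093]
ee_rot: [2.311, 2.128, -0.0]
force: [-0.2, -0.7, -4.8]
width: 0.717
```

Emit:
{"method": "move_arm", "body": {"series": [[0,0,-0.2,0,0,0],[0,0,-0.1,0,0,0],[0,0,0,0,0,0],[0,0,0,0,0,0]]}}

```text
clock: 41.05
position: [0.5281, 0.3223, 0.0903]
ee_rot: [-2.311, -2.128, -0.001]
force: [-1.7, -0.4, 1.3]
width: 0.72
```

Emit:
{"method": "move_arm", "body": {"series": [[0,0,0,0,0,0],[0,0,0,0,0,0],[0,0,0,0,0,0],[0,0,0,0,0,0],[0,0,2,0,0,0],[0,0,4,0,0,0],[0,0,4.5,0,0,0],[0,0,4.5,0,0,0]], "grip": 1}}

```text
clock: 41.85
position: [0.5279, 0.3219, 0.2415]
ee_rot: [2.311, 2.127, -0.001]
force: [1.3, 0.6, -1.1]
width: 0.999
```

Emit:
{"method": "move_arm", "body": {"series": [[0,-2,3,0,0,0],[0,-4,3,0,0,0],[0,-4,0,0,0,0],[0,-1,0,0,0,0],[0,0,0,0,0,0],[0,0,0,0,0,0]]}}

```text
clock: 42.45
position: [0.5278, 0.2135, 0.2996]
ee_rot: [-2.31, -2.128, 0.0]
force: [-1.3, 0.9, -0.8]
width: 1.0
```

Run:
```python
from h import *
s=monitor.observe();print(s['position'],s['force'],s['clock'])
A=grab('wrist');B=grab('scene');C=grab('side')
np.savez('w16.npz',K=A[1],R=A[2],t=A[3])
r=cv2.resize
top=np.hstack([A[0][:240,130:430],r(C[0][110:270,160:360],(300,240))])
save(np.vstack([top,r(B[0][130:310,100:460],(600,300))]),'w16.png',1.1)
for n,X in(('scene',B),('side',C)):
  for th in('mug_mid','mill_mid','canister_mid'):
    for o in outline_of(n,th)[:2]:print(n,th,round(o['p'],2),o['rect'])
```

```text
[0.52775232 0.21351646 0.29962173] [-1.29290045  0.90102857 -0.76145947] 42.45
scene mug_mid 0.73 [272.7, 265.5, 28.5, 35.0]
scene mill_mid 0.76 [203.4, 272.4, 19.7, 32.2]
scene canister_mid 0.96 [319.9, 230.1, 30.9, 43.6]
side mug_mid 0.95 [351.9, 180.2, 42.5, 37.8]
side mill_mid 0.68 [202.7, 162.6, 57.1, 38.9]
side mill_mid 0.67 [408.4, 214.9, 33.8, 51.4]
side canister_mid 0.85 [300.6, 138.9, 34.3, 59.1]
```

The 16-picture limit is reached, so I check the rest numerically.

Run:
```python
from h import *
A=grab('wrist');X=A[1:]
for o in outline_of('wrist','up1_mid')[:3]:
    m=o['mask'].astype(np.uint8);print('up',round(o['p'],2),o['rect'])
    ys,xs=np.nonzero(m)
    g=A[0].astype(int)
    P=np.array([back(x,y,.121,*X)[:2] for x,y in zip(xs[::5],ys[::5])],np.float32)
    print('  rect',cv2.minAreaRect(P))
c=np.array([.528,.3203]);yaw=np.radians(85.3);u=np.array([np.cos(yaw),np.sin(yaw)]);w=np.array([u[1],-u[0]])
print('expected rim corners',[np.round(proj([*(c+u*a+w*b),.121],*X)[0],1) for a,b in((.09,-.033),(.09,.033),(-.09,.033),(-.09,-.033))])
g=cv2.cvtColor(A[0],cv2.COLOR_RGB2GRAY);wm=((A[0].min(2)>200)&(A[0].max(2).astype(int)-A[0].min(2)<30)).astype(np.uint8)
n,l,st,ce=cv2.connectedComponentsWithStats(wm)
for i in range(1,n):
    if st[i,4]>1500:print(st[i])
for nme in('scene','side'):
    S=grab(nme)
    for th in('skillet_mid','tea1_mid','up1_mid'):
        for o in outline_of(nme,th)[:4]:
            r=o['rect'];print(nme,th,round(o['p'],2),r,np.round(back(r[0]+r[2]/2,r[1]+r[3]/2,.09,*S[1:])[:2],3))
    # predicted full skillet centre rect, stack top corners
    pk=proj([[.4905+b,-.3192+a,.092] for a in(-.118,.118) for b in(-.018,.018)],*S[1:]);print(nme,'pred skillet lug box',pk.min(0),pk.max(0)-pk.min(0))
    pt=proj([[*(c+u*a+w*b),.121] for a in(-.09,.09) for b in(-.033,.033)],*S[1:]);print(nme,'pred up2 rim box',pt.min(0),pt.max(0)-pt.min(0))
```

```text
expected rim corners [array([230.4, -34.5]), array([307.7, -34.5]), array([302.9, 173.9]), array([237.6, 173.8])]
[ 231    0   74  174 1635]
[ 248    0   51  166 7853]
scene skillet_mid 0.91 [123.6, 211.9, 70.7, 33.0] [ 0.492 -0.318]
scene skillet_mid 0.87 [356.6, 225.1, 68.3, 32.6] [0.778 0.378]
scene skillet_mid 0.83 [324.4, 124.3, 18.7, 27.1] [0.323 0.366]
scene skillet_mid 0.53 [313.3, 193.0, 54.5, 19.6] [0.591 0.281]
scene up1_mid 0.92 [383.8, 153.5, 46.0, 47.0] [0.568 0.541]
scene up1_mid 0.56 [314.3, 183.6, 54.1, 15.3] [0.549 0.302]
scene up1_mid 0.51 [317.5, 232.1, 32.2, 41.3] [0.756 0.189]
scene pred skillet lug box [121.09419393 213.24586733] [73.89550067 29.6513718 ]
scene pred up2 rim box [316.90587921 166.96060235] [56.54358295 26.1710995 ]
side skillet_mid 0.96 [253.1, 125.0, 23.8, 46.0] [0.682 0.34 ]
side skillet_mid 0.84 [357.3, 290.2, 99.5, 79.2] [ 0.493 -0.324]
side skillet_mid 0.64 [123.8, 206.0, 67.6, 28.6] [0.285 0.304]
side up1_mid 0.68 [203.9, 164.0, 56.3, 37.1] [0.515 0.288]
side up1_mid 0.65 [146.2, 130.0, 53.5, 42.8] [0.474 0.509]
side pred skillet lug box [357.03212564 290.44419596] [99.88158546 80.98032754]
side pred up2 rim box [199.76854866 145.33046064] [57.17218902 43.32447657]
```

The wrist, scene and side views agree with the predicted skillet and stack positions, the bystanders have not moved, and the gripper is clear. Handing in.

```bash
python3 -c "
from h import *
A=grab('wrist');g=cv2.cvtColor(A[0],cv2.COLOR_RGB2GRAY)
for v in(60,172):
  r=g[v];print(v,[int(i) for i in np.nonzero(r[200:340]>225)[0][[0,-1]]+200])
print(workorder.sign_off())"
```

```text
60 [233, 303]
172 [237, 299]
the job is handed in; nothing more can be done
None
```

I finished the job and handed it in at about 43 s of the 210 s allowed; sign-off gives no verdict.

**What I did**
- I lifted the plate off its pins and stood the only tealight I found (no other showed in any view) in the bay 26 mm from the warmer's middle, on the robot's left. I then laid the plate back flat over both pins.
- I lifted the two upper dishes off together and set the black skillet lengthwise in the middle of the plate. I then put the two dishes back on the lower pair.

**What the last checks showed**
- **Tealight:** it was within about a pixel of the bay's middle and still showed through the slot after the plate went back. With the skillet on top it is now hidden, so I could not check it again.
- **Skillet:** the side camera's outline was within about 2 pixels of where a centred skillet should appear, and the scene camera's within about 3.
- **Stack:** the top rim's near edge was within a pixel of the prediction in the wrist view (row 174 against 173.9). The feet had dropped inside the rim with no contact force beforehand.
- **Canister, mill and mug:** the canister and mug kept their outlines in at least one view, within about 2 pixels. The mill's held in the scene view.

**Checks that failed or disagreed**
- The last picture of the finished stack was refused because the 16-picture limit was reached, so its final check was by numbers only.
- Some detector boxes were off. The wrist camera gave no outline for the upper dishes, their outlines in the scene and side views did not match the prediction closely, and the side view took something else for the mill.

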